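Slide the baking tray onto the right rails of the tray rack

ROBOT

A 7-joint arm with a two-finger parallel gripper is mounted at the origin on a cart in front of the work surface, level with it; the furniture and walls round the work are solid. World frame = base frame: x ahead of the robot, y to its left, z up, the work surface at z = 0. Lengths are in m, angles in rad, forces in N, time in s.
With the tool pointing down it reaches from about 0.425 to 0.875 m from the base axis. Payload 4.7 kg.
Tool frame: the origin (TCP) lies between the finger pads; the fingertips stand 14 mm ahead of it and the grasp point (between the pads) lies 5 mm behind it; z points along the fingers, y is the line along which they close (so a half turn about z gives the same grasp; the last joint's range is limited). The gripper opens to 87 mm and grips with 3 to 60 N. Pads are 19 mm wide; open, the fingers measure 117 mm over their backs; the gripper's body (75 mm by 190 mm) begins 51 mm behind the grasp point.
Start: joints at [1.308, 0.321, -0.07, 1.45, 0.023, 1.371, -0.057], TCP at [0.178, -0.625, 0.237] pointing down, gripper open.
Joint ranges: [-2.86, 2.86], [-0.3, 2.09], [-1.38, 1.24], [0.06, 2.45], [-1.56, 4.7], [0.09, 2.05], [-2.69, 2.69]. Speed limits (rad/s): [2.57, 2.57, 3.14, 3.14, 3.14, 3.14, 3.14].

INTERFACE

Orientations are given as a rotation vector (axis times angle).
In Python, from bench import ctrl gives the robot as it stands.
- The arm moves only by the shell command python3 -m inch 'ROWS' [OPENING] [FORCE]. ROWS is JSON, a list of rows, each a list of 6 numbers: the shift along the world's x, y, z in mm, then the turn, a rotation vector about the world's x, y, z in degrees. In form: [[tx, ty, tz, rx, ry, rz], ...]. A call has 1 to 20 rows; each row is the pose to reach, as a shift and turn from the pose commanded when the call began; what a row does not reach only later rows make up. A row lasts 1/8 s, in which the tool goes at most 62.5 mm and 10.7 degrees, less where a joint would pass 70% of its speed; a pose out of reach is approached as far as the arm can. A call with a gripper value outside its range is refused whole. OPENING is the finger opening in mm, from 0 to 87, set as the call begins (- or left out, the last holds). The fingers move at their own pace and stop on an object; FORCE is the grip in N (left out, the last holds). Time passes only in rows, so rows that repeat a pose let the fingers close. It gives the time, the measured TCP pose, the force, the opening and the grip force at its end, in the units of the state.
- ctrl.get_state(): the state, without advancing time (a new reading comes with each control period).
- ctrl.get_image(name): name is "scene" or "top" or "wrist"; returns (picture, depth): 400x640x3 uint8, red, green, blue; 400x640 float32, m along the optical axis (not along the pixel's ray), 0 where there is no reading.
- ctrl.camera_params(name): a dict with "mtx" (3x3 intrinsics, pixels), "dist_coeffs" ([k1, k2, p1, p2, k3] as OpenCV has them; the pictures are not rectified), "T" (4x4, takes a point from camera to world coordinates). Camera axes: x right, y down, z forward; pixel columns grow to the right and rows downward; lengths in m; the calibration is good to about 2 mm. A picture is of the moment at which its call begins: read the wrist's pose just before it. camera_params takes no time and is no camera call; for the wrist camera it gives the pose at the moment of the call.
- ctrl.close_job(): hands the job in; it is judged then, once.
The state is a dict: "time": time; "joint_positions": joint angles; "qd": joint speeds; "joint_torque": joint torques, N m; "position": TCP position; "tool_rot": TCP orientation; "ft_force": force on the tool from outside, world axes, zero at the start; "torque": the same for the moment, N m; "grip_width": opening from 0.0 (shut) to 1.0 (fully open); "grip_force": force on a finger pad.
Only numpy, scipy, OpenCV 4.12 (cv2) and the standard library are available. Lean on these libraries where they do the work, as an engineer would, in place of code of your own. Each camera call takes 0.05 s, during which the arm holds its last target. There are 200 camera calls.

TASK

Slide the baking tray into the tray rack, through its open front, onto the lowest pair of rails where it still passes clear above whatever is standing inside the rack, and push it fully home against the end stops with its red grip sticking out at the front. Leave it resting level on both rails of that pair, let go, and don't shove or knock over the tin, the jars or the other things around.

Things in the scene. Friction and masses are not known exactly. Their poses are not given: they have to be found in the camera images.
- tray: Loose dark steel baking tray, 150 (x) x 168 (y) mm, base 4 mm, rim 13 mm high, about 0.2 kg, at first flat on the worktop. Origin: centre of its underside, z up. In front of it (local -x) a red raised grip: bar 40 (x) x 24 (y) x 24 mm (z) on a 24 mm wide neck, gripped across its 24 mm width; held there, the tray's far end may droop a little.
- tray_grip (a point): Centre of the tray's red grip, 110 mm in front (local -x) of the tray's origin and 30 mm above its underside; axes as the tray's.
- rack: Fixed tray rack: dark steel posts, wooden deck, 190 (x) x 212 (y) x 292 mm high. Origin: centre of its footprint on the worktop. A tray slides in along local +x. Three pairs of aluminium rails run along x, with resting faces 60, 108 and 165 mm above the worktop. The tin or one of the jars stands on the worktop in its middle. Tray fully home: tray origin at rack x = +2 mm, y = 0.
- rack_mouth (a point): Middle of the rack's open front at half height (140 mm), 85 mm before the rack's origin (local -x); axes as the rack's. Front posts (10 mm wide, at y = +-97 mm) and rail ends lie in this plane; the deck, underside 280 mm high, overhangs it by 10 mm. A tool holding the grip must lean back from the mouth, 25 to 45 degrees, to clear the deck when the tray is home.
- rail_low (a point): Point midway between the lowest pair of rails, level with their resting faces, 60 mm above the worktop, above the rack's origin. Every rail: shelf 4 mm thick reaching in to y = +-70 mm, outer flange 14 mm higher than the shelf; 180 mm between the flanges for the 168 mm tray; end stop face at x = +77 mm. Home, the tray's grip centre is at x = -108 mm.
- rail_mid (a point): The same for the middle pair of rails, 108 mm above the worktop.
- rail_top (a point): The same for the top pair of rails, 165 mm above the worktop.
- flat_tin: Flat round food tin with a blue-green label, 86 mm diameter, 40 mm high. Origin: centre of its underside. Stands either in the middle of the rack or behind it; of the three rail pairs it fits under the lowest (60 mm).
- short_jar: Glass jar of cream-coloured contents with a red lid, 58 x 62 mm, 86 mm high. Origin: centre of its underside. Stands either in the middle of the rack or behind it; it sticks up above the lowest rails and fits under the middle ones (108 mm).
- tall_jar: Glass jar of red contents with a yellow lid, 69 mm diameter, 112 mm high. Origin: centre of its underside. Stands either in the middle of the rack or behind it; it sticks up above the middle rails and fits only under the top ones (165 mm).
- mug: Bystander: green mug, 92 x 125 x 100 mm. Origin: centre of its underside. To be left alone.

How it is judged:
At the end, for the whole second after the job is handed in: The tray rests level (0.05 rad) on the lowest rails that clear the thing inside the rack (height -6/+8 mm), its origin -10 to +8 mm along the rack's x from the rack's origin, within 12 mm across and 0.1 rad in line, released and at rest; tin and jars stand upright (((horizontal distance between flat_tin and rack below 0.06 m and z of tray in the frame of rack between 0.054 and 0.068 m) or (horizontal distance between short_jar and rack below 0.06 m and z of tray in the frame of rack between 0.102 and 0.116 m) or (horizontal distance between tall_jar and rack below 0.06 m and z of tray in the frame of rack between 0.159 and 0.173 m)) and x of tray in the frame of rack between -0.01 and 0.008 m and y of tray in the frame of rack between -0.012 and 0.012 m and angle between the z axis of tray and the z axis of rack, either way round below 0.05 rad and angle between the x axis of tray and the x axis of rack, either way round below 0.1 rad and angle between each of tray, flat_tin, short_jar, tall_jar's own z axis and vertical below 0.1 rad and linear speed of tray below 0.01 m/s); the robot touches nothing.
It fails at once if the flat tin is shoved or knocked over (moved more than 25 mm) (distance of flat_tin from where it was at the start of the episode above 0.025 m).
It fails at once if the short jar is shoved or knocked over (moved more than 25 mm) (distance of short_jar from where it was at the start of the episode above 0.025 m).
It fails at once if the tall jar is shoved or knocked over (moved more than 25 mm) (distance of tall_jar from where it was at the start of the episode above 0.025 m).
It fails at once if the mug is shoved or knocked over (moved more than 25 mm) (distance of mug from where it was at the start of the episode above 0.025 m).
It also fails if it takes over 45 s, if anything falls off the work surface, if the arm or the gripper's body presses on something with over 40 N, if the wrist force passes 120 N, or if a joint passes its speed limit or range.

## Working session

There is one attempt and no reset: what is moved stays moved. The work goes in short steps, Python scripts to look and compute and a shell command to move; the robot and the scene stay as the last step left them, time stands still between calls to the robot, and variables do not carry over. Pictures are saved under pics/ and viewed, at most 10 in all, crops included, and the job is handed in when it is done.

```bash
ls; mkdir -p pics
python3 - <<'E'
from bench import ctrl
import cv2,numpy as np
s=ctrl.get_state();print(s['time'],s['position'],s['tool_rot'])
for n in("scene","top"):
    im,d=ctrl.get_image(n);p=ctrl.camera_params(n)
    np.savez(f"{n}.npz",im=im,d=d,K=p["mtx"],D=p["dist_coeffs"],T=p["T"])
    cv2.imwrite(f"pics/{n}0.png",im[:,:,::-1]);print(n,np.round(p["T"],3).tolist())
E
```

```text
pics
0.0 [ 0.17746509 -0.62475814  0.235438  ] [-3.10965243e+00 -4.33262357e-01  5.77079512e-04]
scene [[0.61, -0.339, 0.716, -0.526], [-0.792, -0.254, 0.555, -0.933], [-0.006, -0.906, -0.424, 0.788], [0.0, 0.0, 0.0, 1.0]]
top [[-0.159, -0.756, 0.636, -0.17], [-0.987, 0.121, -0.102, 0.038], [0.0, -0.644, -0.765, 1.042], [0.0, 0.0, 0.0, 1.0]]
```

View pics/scene0.png

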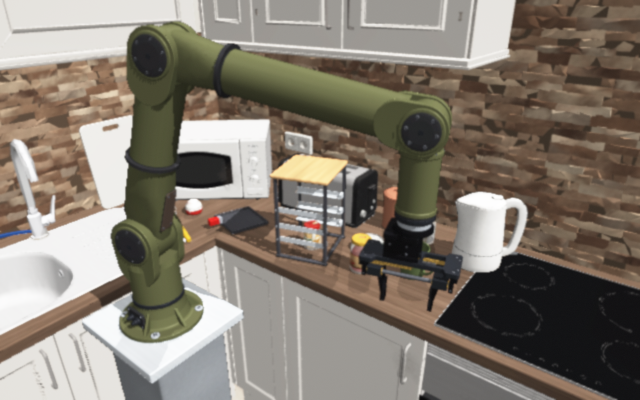

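View pics/top0.png

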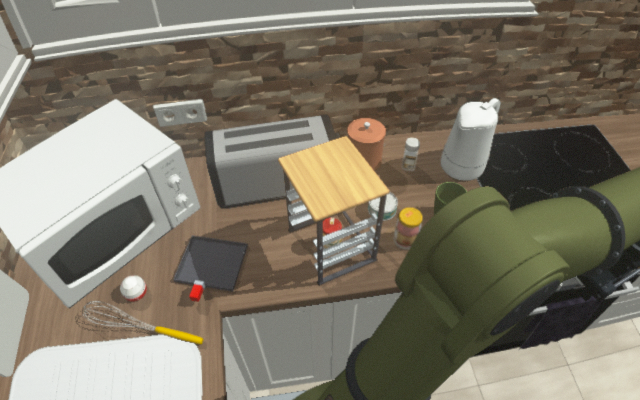

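```bash
cat > h.py <<'E'
import numpy as np,cv2
def ray(c,px,z):
    "world points where pixels px meet plane height z"
    u=cv2.undistortPoints(np.array(px,float).reshape(-1,1,2),c["K"],c["D"])[:,0]
    d=np.c_[u,np.ones(len(u))]@c["T"][:3,:3].T; o=c["T"][:3,3]
    return o+d*((np.broadcast_to(z,len(u))-o[2])/d[:,2])[:,None]
def proj(c,P):
    Ti=np.linalg.inv(c["T"]);return cv2.projectPoints(np.array(P,float).reshape(-1,3),cv2.Rodrigues(Ti[:3,:3])[0],Ti[:3,3],c["K"],np.array(c["D"],float))[0][:,0]
E
python3 - <<'E'
import numpy as np,cv2
c=np.load("top.npz");im=c["im"]
a=cv2.resize(im[130:310,160:430,::-1],None,fx=2.96,fy=2.96,interpolation=cv2.INTER_CUBIC)
cv2.imwrite("pics/crop1.png",a);print(a.shape)
E
```

```text
(533, 799, 3)
```

View pics/crop1.png

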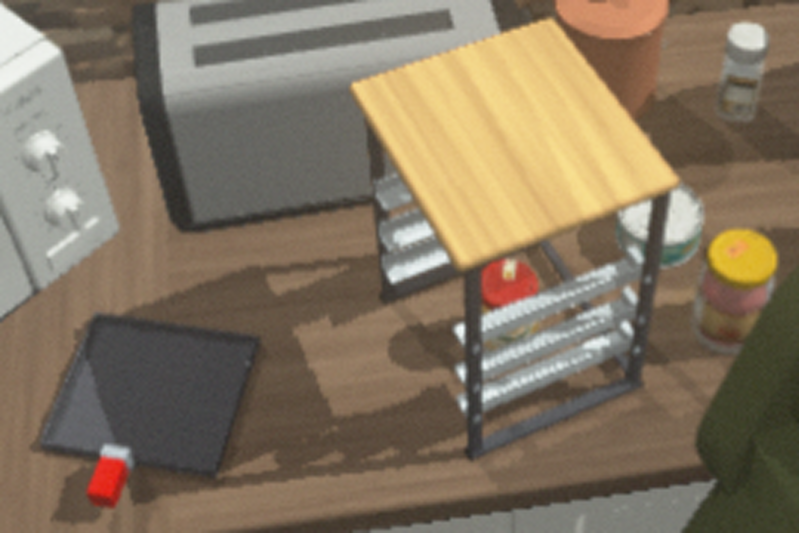

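Run:
```python
import numpy as np
from h import *
c=np.load("top.npz")
f=lambda a:np.array(a,float)/2.96+[160,130]
D=ray(c,f([(352,86),(552,20),(678,184),(465,270)]),.292)
T=ray(c,f([(96,316),(260,340),(218,474),(40,448)]),.013)
for n,P in(("deck",D),("tray",T)):
    print(n,P.round(3).tolist(),P.mean(0).round(4),[round(np.linalg.norm(P[i]-P[i-1]),3) for i in range(4)])
    xa=(P[1]+P[2]-P[0]-P[3]) if n=="deck" else (P[0]+P[1]-P[2]-P[3])
    ya=(P[0]+P[1]-P[2]-P[3]) if n=="deck" else (P[0]+P[3]-P[1]-P[2])
    print("xyaw",np.degrees(np.arctan2(xa[1],xa[0])),"from y",np.degrees(np.arctan2(-ya[0],ya[1])))
print("feet posts",ray(c,f([(388,297),(476,454),(638,384)]),0).round(3).tolist())
print("red",ray(c,f([(105,478)]),.035),"redlid",ray(c,f([(511,282)]),.086),"yel",ray(c,f([(742,257)]),.112))
im=c["im"].astype(int);m=(im[...,0]>150)&(im[...,1]<70)&(im[...,2]<70)
v,u=np.nonzero(m);k=u<215;k2=(u>310)&(u<350)
K,d=c["K"],c["d"]
for kk in(k,k2):
    uu=cv2.undistortPoints(np.c_[u,v][kk].astype(float).reshape(-1,1,2),K,c["D"])[:,0];z=d[v[kk],u[kk]]
    P=np.c_[uu*z[:,None],z]@c["T"][:3,:3].T+c["T"][:3,3]
    print(kk.sum(),P.min(0).round(3),P.max(0).round(3),P.mean(0).round(3))
```

```text
deck [[0.608, 0.024, 0.292], [0.662, -0.152, 0.292], [0.462, -0.211, 0.292], [0.406, -0.039, 0.292]] [ 0.5346 -0.0943  0.292 ] [np.float64(0.212), np.float64(0.184), np.float64(0.208), np.float64(0.182)]
xyaw -72.57325141265757 from y -73.05024082669009
tray [[0.621, 0.296, 0.013], [0.568, 0.138, 0.013], [0.429, 0.183, 0.013], [0.479, 0.344, 0.013]] [0.524 0.24  0.013] [np.float64(0.15), np.float64(0.166), np.float64(0.146), np.float64(0.168)]
xyaw -18.244961122711917 from y -17.914790322973708
feet posts [[0.609, 0.011, 0.0], [0.421, -0.047, 0.0], [0.471, -0.209, 0.0]]
red [[0.42631772 0.27823608 0.035     ]] redlid [[ 0.54412393 -0.09904934  0.086     ]] yel [[ 0.51924037 -0.30660404  0.112     ]]
139 [0.407 0.262 0.007] [0.462 0.431 0.047] [0.425 0.286 0.039]
67 [ 0.523 -0.112 -0.001] [ 0.636 -0.071  0.09 ] [ 0.546 -0.091  0.085]
```

```bash
cat >> h.py <<'E'
from scipy.spatial.transform import Rotation as Ro
def tool(yaw,tilt):
    "tool orientation in a tray frame at yaw: y = tray y, leaning back by tilt (deg)"
    a,b=np.radians([yaw,tilt]);x=np.array([np.cos(a),np.sin(a),0]);y=np.array([-x[1],x[0],0])
    z=np.sin(b)*x-np.cos(b)*np.array([0,0,1]);return Ro.from_matrix(np.c_[np.cross(y,z),y,z])
def row(p0,r0,g,r):
    "row reaching grasp point g with orientation r, from TCP p0 and orientation r0"
    t=np.array(g)+.005*r.apply([0,0,1]);return np.r_[(t-p0)*1000,(r*r0.inv()).as_rotvec(degrees=True)].round(1).tolist()
E
python3 - <<'E'
from h import *
from bench import ctrl
s=ctrl.get_state();p0=np.array(s['position']);r0=Ro.from_rotvec(s['tool_rot'])
print(r0.as_matrix()[:,1])
for i,(ang,rad,z) in enumerate([(-74,.64,.42),(-60,.58,.42),(-40,.52,.42),(-20,.5,.42),(0,.5,.42),(18,.5,.4),(33,.5,.3)]):
    f=min(1,max(0,(ang+74)/107))
    print(ang,row(p0,r0,[rad*np.cos(np.radians(ang)),rad*np.sin(np.radians(ang)),z],tool(-164.2+f*146.1,35*max(0,(f-.5)*2))))
G=np.array([.421,.276,.03]);r=tool(-18.1,35)
print("pre",row(p0,r0,G-.09*r.apply([0,0,1]),r))
E
```

```text
[ 0.27336922 -0.96190769 -0.00169248]
-74 [-1.1, 9.6, 179.4, -0.1, -0.0, -0.1]
-60 [112.5, 122.5, 179.4, -0.1, -0.0, 19.1]
-40 [220.9, 290.6, 179.4, -0.1, -0.1, 46.4]
-20 [292.4, 453.8, 179.4, -0.3, 0.1, 73.7]
0 [323.0, 623.8, 179.6, -14.1, 6.0, 100.5]
18 [299.7, 778.0, 159.9, -30.4, 6.0, 123.2]
33 [244.6, 896.2, 60.3, -46.2, 0.8, 140.3]
pre [197.2, 916.0, -136.0, -46.2, 0.8, 140.3]
```

```bash
python3 -m inch '[[0,5,60,0,0,0],[0,8,120,0,0,0],[0,10,180,0,0,0],[35,45,180,0,0,7],[75,85,180,0,0,13],[112,122,180,0,0,19],[145,175,180,0,0,28],[180,230,180,0,0,37],[220,290,180,0,0,46],[245,345,180,0,0,56],[270,400,180,0,0,65],[292,454,180,0,0,74]]' 87; python3 -m inch '[[10,55,0,0,0,9],[20,110,0,0,0,18],[28,165,0,0,0,26],[28,165,0,0,0,26]]'; python3 -c "
from h import *
from bench import ctrl
s=ctrl.get_state();p0=np.array(s['position']);r0=Ro.from_rotvec(s['tool_rot'])
print(s['time'],s['joint_positions'])
G=np.array([.421,.276,.03]);r=tool(-18.1,35)
for b in(.27,.18,.09):print(row(p0,r0,G-b*r.apply([0,0,1]),r))"
```

```text
time: 1.6
position: [0.4686, -0.1728, 0.4162]
tool_rot: [-2.219, -2.224, 0.0]
ft_force: [0.1, -0.9, 0.3]
grip_width: 0.999
grip_force: 0.0
time: 2.1
position: [0.496, -0.0038, 0.4168]
tool_rot: [-1.654, -2.671, -0.002]
ft_force: [0.2, -0.4, -1.0]
grip_width: 0.999
grip_force: 0.0
2.1 [ 0.67239137 -0.01314238 -0.70111208  1.47516662 -0.00971061  1.67593058
  0.43237814]
[-219.5, 327.0, -169.7, -23.5, -27.2, 44.0]
[-170.4, 311.0, -243.4, -23.5, -27.2, 44.0]
[-121.3, 295.0, -317.1, -23.5, -27.2, 44.0]
```

```bash
python3 -m inch '[[-20,55,-20,-4,-4,8],[-45,110,-50,-8,-9,15],[-70,165,-90,-12,-14,22],[-100,215,-130,-16,-18,29],[-130,260,-170,-20,-23,37],[-150,295,-210,-23.5,-27.2,44],[-170,311,-243,-23.5,-27.2,44],[-170,311,-243,-23.5,-27.2,44],[-170,311,-243,-23.5,-27.2,44]]'
python3 - <<'E'
from h import *
from bench import ctrl
s=ctrl.get_state();print(s['joint_positions'],tool(-18.1,35).as_rotvec())
for n in("wrist","top"):
    p=ctrl.camera_params(n);im,d=ctrl.get_image(n)
    np.savez(f"{n}1.npz",im=im,d=d,K=p["mtx"],D=p["dist_coeffs"],T=p["T"]);cv2.imwrite(f"pics/{n}1.png",im[:,:,::-1])
E
```

```text
time: 3.22
position: [0.3576, 0.2541, 0.2226]
tool_rot: [0.41, 2.499, -0.116]
ft_force: [-0.4, 2.8, -0.8]
grip_width: 0.998
grip_force: 0.0
[-0.82075093 -0.26316127 -0.29920738  2.20244085  0.58294621  1.1597062
 -0.09826826] [ 0.39881796  2.50389354 -0.12574682]
```

View pics/wrist1.png

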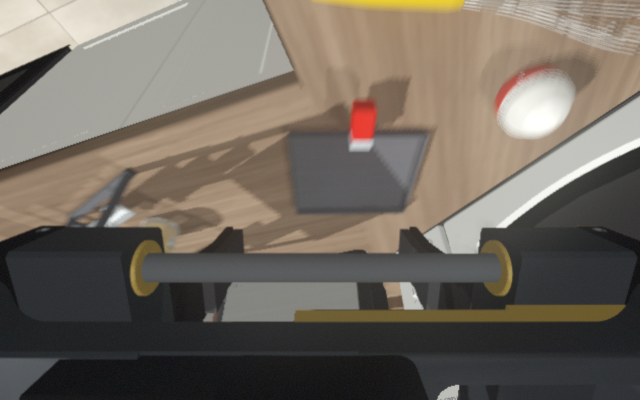

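```bash
python3 - <<'E'
from h import *
c=np.load("wrist1.npz")
P=ray(c,[(288,132),(434,130),(404,212),(297,213)],.013)
print(P.round(4).tolist(),P.mean(0),[round(np.linalg.norm(P[i]-P[i-1]),3) for i in range(4)])
x=P[2]+P[3]-P[0]-P[1];y=P[1]+P[2]-P[0]-P[3];print(np.degrees([np.arctan2(x[1],x[0]),np.arctan2(-y[0],y[1])]))
im=c["im"].astype(int);m=(im[...,0]>150)&(im[...,1]<70)&(im[...,2]<70);m[:90]=0;m[160:]=0;m[:,420:]=0
v,u=np.nonzero(m);print(u.min(),u.max(),v.min(),v.max())
u2=cv2.undistortPoints(np.c_[u,v].astype(float).reshape(-1,1,2),c["K"],c["D"])[:,0];z=c["d"][v,u]
Q=np.c_[u2*z[:,None],z]@c["T"][:3,:3].T+c["T"][:3,3];T=Q[Q[:,2]>.039];print(len(T),T.min(0).round(3),T.max(0).round(3),T.mean(0).round(4))
from bench import ctrl
s=ctrl.get_state();p0=np.array(s['position']);r0=Ro.from_rotvec(s['tool_rot'])
G=np.array([.421,.276,.03]);r=tool(-18.1,35)
for b in(.12,.09,.06,0):print(b,row(p0,r0,G-b*r.apply([0,0,1]),r))
E
python3 -m inch '[[0,0,0,0,0,0],[0,0,0,0,0,0]]'
```

```text
[[0.4258, 0.1944, 0.013], [0.4777, 0.3549, 0.013], [0.6233, 0.303, 0.013], [0.5717, 0.1471, 0.013]] [0.52462509 0.24988289 0.013     ] [np.float64(0.153), np.float64(0.169), np.float64(0.155), np.float64(0.164)]
[-18.79871981 -18.13383968]
350 374 102 137
523 [0.224 0.267 0.039] [0.439 0.299 0.304] [0.4206 0.2802 0.0425]
0.12 [6.1, 42.2, -92.6, 0.1, -0.1, -0.2]
0.09 [22.4, 36.9, -117.2, 0.1, -0.1, -0.2]
0.06 [38.8, 31.5, -141.7, 0.1, -0.1, -0.2]
0 [71.5, 20.8, -190.9, 0.1, -0.1, -0.2]
time: 3.58
position: [0.3586, 0.2521, 0.2234]
tool_rot: [0.417, 2.5, -0.121]
ft_force: [0.3, -0.2, 0.8]
grip_width: 0.998
grip_force: 0.0
```

```bash
python3 -m inch '[[10,20,-30,0,0,0],[22,41,-60,0,0,0],[22,41,-80,0,0,0],[22,41,-100,0,0,0],[22,41,-118,0,0,0],[22,41,-118,0,0,0]]'
python3 - <<'E'
from h import *
from bench import ctrl
s=ctrl.get_state();p0=np.array(s['position']);r0=Ro.from_rotvec(s['tool_rot']);print(s['joint_positions'])
G=np.array([.420,.280,.03]);r=tool(-18.3,35)
for b in(.12,.09,.06,.03,0):print(b,row(p0,r0,G-b*r.apply([0,0,1]),r))
E
```

```text
time: 4.32
position: [0.3803, 0.2923, 0.104]
tool_rot: [0.416, 2.501, -0.125]
ft_force: [-0.2, -0.8, -0.4]
grip_width: 1.003
grip_force: 0.0
[-0.80649861  0.01873504 -0.34649003  2.23368316  0.76602799  0.98133109
 -0.3812304 ]
0.12 [-22.9, 8.4, 20.2, -0.2, 0.1, 0.5]
0.09 [-6.6, 3.0, -4.4, -0.2, 0.1, 0.5]
0.06 [9.7, -2.4, -28.9, -0.2, 0.1, 0.5]
0.03 [26.1, -7.8, -53.5, -0.2, 0.1, 0.5]
0 [42.4, -13.2, -78.1, -0.2, 0.1, 0.5]
```

```bash
python3 -m inch '[[-6,3,-4,0,0,0],[10,-2,-29,0,0,0],[26,-8,-54,0,0,0],[42,-13,-77,0,0,0],[42,-13,-77,0,0,0]]'
python3 - <<'E'
from h import *
from bench import ctrl
for n in("wrist",):
    p=ctrl.camera_params(n);im,d=ctrl.get_image(n)
    np.savez(f"{n}2.npz",im=im,d=d,K=p["mtx"],D=p["dist_coeffs"],T=p["T"]);cv2.imwrite(f"pics/{n}2.png",im[:,:,::-1])
E
```

```text
time: 4.95
position: [0.4216, 0.2797, 0.0268]
tool_rot: [0.414, 2.501, -0.125]
ft_force: [-0.4, -0.4, 0.4]
grip_width: 1.0
grip_force: 0.0
```

View pics/wrist2.png

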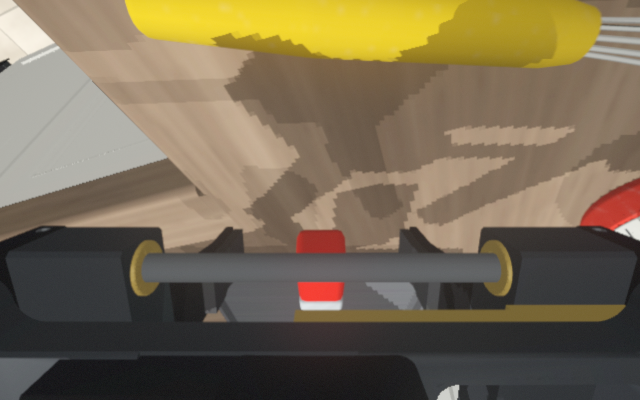

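```bash
python3 -m inch '[[0,0,0,0,0,0],[0,0,0,0,0,0],[0,0,0,0,0,0],[0,0,0,0,0,0],[0,0,0,0,0,0],[0,0,0,0,0,0]]' 0 60 && python3 -m inch '[[0,0,20,0,0,0],[0,0,50,0,0,0],[0,0,80,0,0,0],[0,0,110,0,0,0],[0,0,130,0,0,0],[0,0,130,0,0,0]]';  python3 - <<'E'
from h import *
from bench import ctrl
s=ctrl.get_state();p0=np.array(s['position']);r0=Ro.from_rotvec(s['tool_rot']);print(s['joint_positions'])
O=np.array([.5346,-.0943,0]);X=np.array([np.cos(np.radians(-72.8)),np.sin(np.radians(-72.8)),0])
for yaw in(-36,-55,-72.8):print(yaw,row(p0,r0,O-.305*X+[0,0,.16],tool(yaw,35)))
E
```

```text
time: 5.75
position: [0.4212, 0.2809, 0.0273]
tool_rot: [0.411, 2.501, -0.122]
ft_force: [0.0, 0.1, 0.9]
grip_width: 0.403
grip_force: 0.0
time: 6.5
position: [0.4216, 0.2816, 0.1585]
tool_rot: [0.413, 2.5, -0.118]
ft_force: [-0.1, 0.8, -2.5]
grip_width: 0.261
grip_force: 60.0
[-0.73919172 -0.04666372 -0.30326656  2.16575331  0.71003638  1.0034283
 -0.18786934]
-36 [25.2, -86.2, -2.6, -0.4, 0.3, -17.4]
-55 [24.5, -86.9, -2.6, -0.4, 0.4, -36.4]
-72.8 [23.7, -87.3, -2.6, -0.3, 0.4, -54.2]
```

Run:
```python
from h import *
from bench import ctrl
for n in("wrist","top","scene"):
    p=ctrl.camera_params(n);im,d=ctrl.get_image(n)
    np.savez(f"{n}3.npz",im=im,d=d,K=p["mtx"],D=p["dist_coeffs"],T=p["T"])
a=np.load("wrist3.npz")["im"][150:330,120:520];b=np.load("top3.npz")["im"][200:330,130:330];c=np.load("scene3.npz")["im"][150:280,170:370]
z=lambda i,w,h:cv2.resize(i,(w,h),interpolation=cv2.INTER_CUBIC)
cv2.imwrite("pics/m3.png",np.vstack([np.hstack([z(b,400,260),z(c,400,260)]),z(a,800,340)])[...,::-1])
```

```text
(no output)
```

View pics/m3.png

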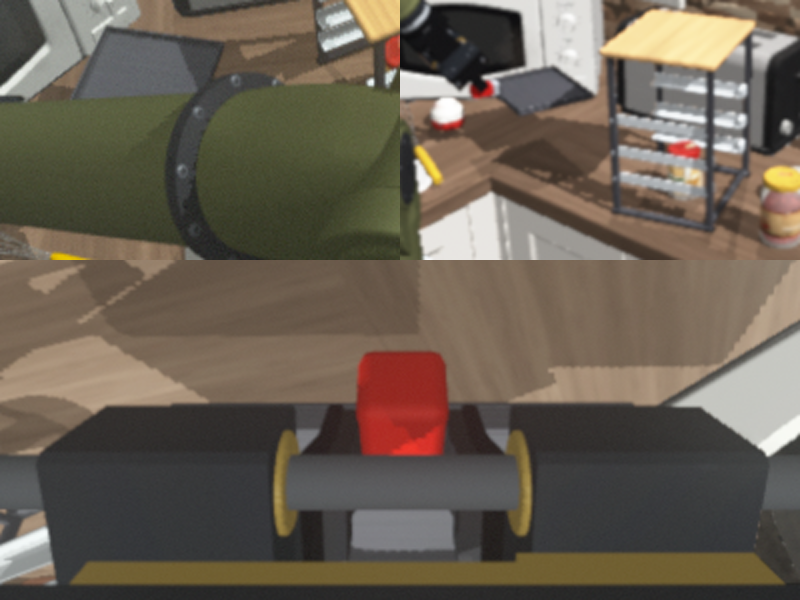

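```bash
cat >> h.py <<'E'
def cloud(c):
    v,u=np.mgrid[0:400,0:640];uv=np.c_[u.ravel(),v.ravel()].astype(float)
    n=cv2.undistortPoints(uv.reshape(-1,1,2),c["K"],c["D"])[:,0];z=c["d"].ravel()
    P=np.c_[n*z[:,None],z]@c["T"][:3,:3].T+c["T"][:3,3];P[z==0]=np.nan;return P,c["im"].reshape(-1,3)
def trayfit(c,lo,hi,ax):
    "tray base plane from dark points in a box; slope along/across yaw ax (deg)"
    P,I=cloud(c);I=I.astype(int);k=((P>lo)&(P<hi)).all(1)&(I.max(1)<150)&(I.max(1)-I.min(1)<25);P=P[k]
    for _ in range(6):
        A=np.c_[P[:,:2],np.ones(len(P))];s=np.linalg.lstsq(A,P[:,2],rcond=None)[0];e=P[:,2]-A@s;P=P[abs(e)<max(.004,2*e.std())]
    a=np.radians(ax);x=np.array([np.cos(a),np.sin(a)]);print(len(P),"slope x,y deg",np.degrees([s[:2]@x,s[:2]@[-x[1],x[0]]]).round(2),"rms",e.std().round(4))
    r=cv2.minAreaRect(P[:,:2].astype(np.float32)*1000);print("rect",r,"z centre",(np.r_[np.array(r[0])/1000,1]@s).round(4));return P,s
E
python3 - <<'E'
from h import *
for n in("scene3","top3"):
    P,s=trayfit(np.load(n+".npz"),[.43,.1,.07],[.7,.42,.22],-18.3)
    print(P.min(0),P.max(0))
E
```

```text
703 slope x,y deg [-1.2   0.05] rms 0.0024
rect ((540.79248046875, 295.6217041015625), (280.2998962402344, 157.66098022460938), 71.47740173339844) z centre 0.1105
[0.43105518 0.14026474 0.10503095] [0.63305225 0.41968591 0.11655136]
1854 slope x,y deg [-0.33  1.28] rms 0.0025
rect ((571.5692749023438, 286.521728515625), (269.1148376464844, 149.4337615966797), 60.55253601074219) z centre 0.1118
[0.50381932 0.14251805 0.10471027] [0.66838484 0.41881322 0.11922617]
```

```bash
python3 -m inch '[[0,0,-40,0,0,0],[0,0,-75,0,0,0],[0,0,-95,0,0,0],[0,0,-102,0,0,0],[0,0,-102,0,0,0]]' && python3 -m inch '[[0,0,0,0,0,0],[0,0,0,0,0,0],[0,0,0,0,0,0],[0,0,-15,0,0,0],[0,0,-28,0,0,0],[0,0,-28,0,0,0]]' 50 && python3 -m inch '[[0,0,0,0,0,0],[0,0,0,0,0,0],[0,0,0,0,0,0],[0,0,0,0,0,0],[0,0,0,0,0,0],[0,0,0,0,0,0],[0,0,0,0,0,0]]' 0
```

```text
time: 7.28
position: [0.4209, 0.2806, 0.0546]
tool_rot: [0.41, 2.502, -0.123]
ft_force: [0.2, 0.0, -0.8]
grip_width: 0.267
grip_force: 60.0
time: 8.02
position: [0.421, 0.2804, 0.0269]
tool_rot: [0.411, 2.502, -0.123]
ft_force: [-0.8, -0.4, 0.6]
grip_width: 0.574
grip_force: 0.0
time: 8.9
position: [0.4214, 0.2811, 0.0277]
tool_rot: [0.411, 2.5, -0.121]
ft_force: [-1.6, -0.0, 3.4]
grip_width: 0.274
grip_force: 60.0
```

```bash
python3 -m inch '[[0,0,25,0,0,0],[0,0,60,0,0,0],[0,0,95,0,0,-6],[0,-10,125,0,0,-12],[5,-25,131,0,0,-18],[10,-40,131,0,0,-25],[15,-55,131,0,0,-32],[20,-70,131,0,0,-39],[24,-87,131,0,0,-46],[24,-87,131,0,0,-54],[24,-87,131,0,0,-54],[24,-87,131,0,0,-54]]'
python3 - <<'E'
from h import *
from bench import ctrl
s=ctrl.get_state();print(s['joint_positions'])
R=Ro.from_rotvec(s['tool_rot']);M=R.as_matrix();print("grasp",s['position']-.005*M[:,2],"yaw",np.degrees(np.arctan2(-M[0,1],M[1,1])),"tilt",np.degrees(np.arccos(-M[2,2])))
for n in("wrist","top","scene"):
    p=ctrl.camera_params(n);im,d=ctrl.get_image(n)
    np.savez(f"{n}4.npz",im=im,d=d,K=p["mtx"],D=p["dist_coeffs"],T=p["T"])
for n in("scene4","top4"):
    P,q=trayfit(np.load(n+".npz"),[.36,-.01,.1],[.6,.19,.17],-72.8)
b=np.load("top4.npz")["im"][130:310,170:430];c=np.load("scene4.npz")["im"][140:280,200:380]
z=lambda i,w,h:cv2.resize(i,(w,h),interpolation=cv2.INTER_CUBIC)
cv2.imwrite("pics/m4.png",np.hstack([z(b,433,300),z(c,367,285)[:300] if 0 else z(c,366,300)])[...,::-1])
cv2.imwrite("pics/m4.png",np.vstack([z(b,433,300),z(c,433,300)])[...,::-1])
E
```

```text
time: 10.4
position: [0.4446, 0.194, 0.1577]
tool_rot: [1.54, 2.1, -0.481]
ft_force: [-0.1, 0.6, -1.2]
grip_width: 0.267
grip_force: 60.0
[-0.66744298  0.22400236 -0.19399186  1.87641954  0.5601539   1.42716768
 -0.75023833]
grasp [0.44374261 0.1967104  0.16175874] yaw -72.42520491050637 tilt 35.02585442060909
809 slope x,y deg [-0.34 -0.11] rms 0.0017
rect ((484.2790222167969, 66.13358306884766), (178.7608184814453, 193.89430236816406), 18.20016098022461) z centre 0.1343
0 slope x,y deg [0. 0.] rms nan
rect ((0.0, 0.0), (0.0, 0.0), 0.0) z centre 0.0
  ret = _var(a, axis=axis, dtype=dtype, out=out, ddof=ddof,
  arrmean = um.true_divide(arrmean, div, out=arrmean,
  ret = ret.dtype.type(ret / rcount)
```

View pics/m4.png

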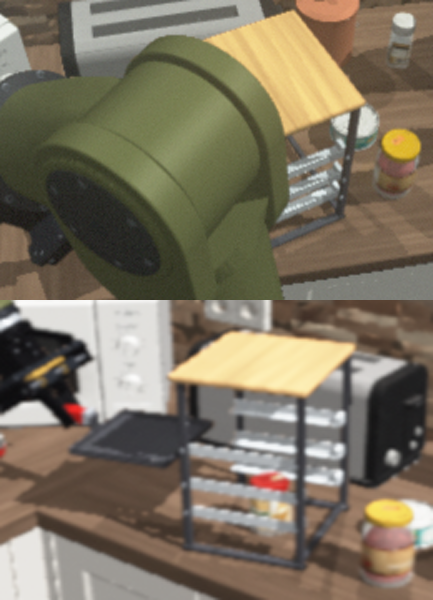

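Run:
```python
from h import *
c=np.load("scene4.npz");S=5;x0,y0=225,150
im=cv2.resize(c["im"][y0:y0+118,x0:x0+160,::-1],None,fx=S,fy=S,interpolation=cv2.INTER_CUBIC)
def fr(o,yaw,P):
    a=np.radians(yaw);R=np.array([[np.cos(a),-np.sin(a),0],[np.sin(a),np.cos(a),0],[0,0,1]]);return np.array(P)@R.T+o
def draw(P,col,cl=True):
    q=((proj(c,P)-[x0,y0]+.5)*S-.5);cv2.polylines(im,[np.round(q*16).astype(np.int32)],cl,col,1,cv2.LINE_AA,4);return q
ro=np.array([.5346,-.0943,0])
g=np.array([.44374,.1967,.1618]);to=fr(g,-72.4,[[.11,0,-.0315]])[0]
rect=lambda a,b,z:[[-a,b,z],[a,b,z],[a,-b,z],[-a,-b,z]]
print(draw(fr(to,-72.4,rect(.075,.084,.013)),(0,255,255)).round(0).tolist())
print(draw(fr(ro,-72.8,rect(.095,.106,.292)),(255,255,0)).round(0).tolist())
for y in(-.102,-.092,.092,.102):draw(fr(ro,-72.8,[[-.085,y,0],[-.085,y,.28]]),(255,0,255),False)
cv2.imwrite("pics/ov.png",im);print(im.shape,to)
for n in("top","scene"):
    c0=np.load(n+".npz");h=cv2.cvtColor(c0["im"],cv2.COLOR_RGB2HSV);m=cv2.inRange(h,(14,70,150),(30,255,255));k=cv2.connectedComponentsWithStats(m);i=1+k[2][1:,4].argmax();
    v,u=np.nonzero(k[1]==i);Q=ray(c0,np.c_[u,v],.292)[:,:2];print(n,len(u),cv2.minAreaRect((Q*1000).astype(np.float32)))
```

```text
[[125.0, 198.0], [312.0, 225.0], [211.0, 323.0], [9.0, 290.0]]
[[351.0, 22.0], [615.0, 52.0], [512.0, 165.0], [218.0, 126.0]]
(590, 800, 3) [0.47700069 0.09184903 0.1303    ]
top 5398 ((537.8072509765625, -93.74873352050781), (215.25051879882812, 190.56307983398438), 16.94857406616211)
scene 1578 ((531.9063110351562, -98.5157470703125), (237.296630859375, 198.27769470214844), 17.071720123291016)
```

View pics/ov.png

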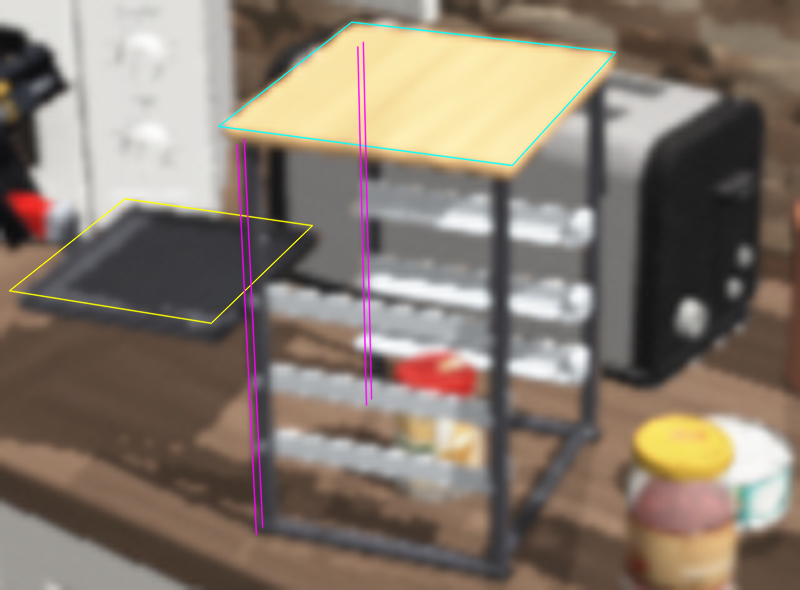

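```bash
cat > fit.py <<'E'
from h import *
from scipy.optimize import minimize
from scipy.ndimage import map_coordinates
def fit(c,a,b,z0,z1,p0):
    im=cv2.GaussianBlur(c["im"].astype(np.float32),(0,0),1.0)
    g=sum(np.hypot(cv2.Sobel(im[...,k],cv2.CV_32F,1,0),cv2.Sobel(im[...,k],cv2.CV_32F,0,1)) for k in range(3));g=np.sqrt(g)
    B=np.array([[x,y,z] for x in(-a,a) for y in(-b,b) for z in(z0,z1)])
    def cost(p):
        t=np.radians(p[2]);R=np.array([[np.cos(t),-np.sin(t)],[np.sin(t),np.cos(t)]])
        q=proj(c,np.c_[B[:,:2]@R.T+np.array(p[:2])/1000,B[:,2]]);h=cv2.convexHull(q.astype(np.float32))[:,0]
        pts=np.concatenate([h[i-1]+(h[i]-h[i-1])*np.linspace(.06,.94,60)[:,None] for i in range(len(h)) if np.linalg.norm(h[i]-h[i-1])>8])
        return -map_coordinates(g,pts[:,::-1].T,order=1).mean()
    best=min((minimize(cost,np.add(p0,d),method="Nelder-Mead",options=dict(initial_simplex=np.add(p0,d)+np.array([[0,0,0],[6,0,0],[0,6,0],[0,0,2]]))) for d in([0,0,0],[6,6,0],[-6,6,0],[6,-6,0],[-6,-6,0])),key=lambda r:r.fun)
    return best.x.round(2),round(best.fun,2)
E
python3 - <<'E'
from fit import *
for n in("top","scene"):
    c=np.load(n+".npz");print(n,"tray",fit(c,.075,.084,0,.013,[524,245,-18]),"deck",fit(c,.095,.106,.28,.292,[537,-94,-73]))
print("tray4",fit(np.load("scene4.npz"),.075,.084,.1303,.1433,[477,92,-72.4]),"deck4",fit(np.load("scene4.npz"),.095,.106,.28,.292,[537,-94,-73]))
E
```

```text
top tray (array([531.13, 249.14, -17.91]), np.float64(-13.13)) deck (array([544.18, -92.6 , -75.23]), np.float64(-20.21))
scene tray (array([526.25, 238.44, -22.29]), np.float64(-16.32)) deck (array([543.89, -89.71, -72.76]), np.float64(-24.63))
tray4 (array([475.86,  82.76, -71.76]), np.float64(-18.29)) deck4 (array([543.9 , -89.7 , -72.75]), np.float64(-24.63))
```

```bash
python3 -m inch '[[4,1,-6,0,0,-0.3],[8,2,-11,0,0,-0.5],[11.5,3.5,-16,0,0,-0.5],[11.5,3.5,-16,0,0,-0.5],[11.5,3.5,-16,0,0,-0.5]]'
python3 - <<'E'
from fit import *
from bench import ctrl
s=ctrl.get_state();M=Ro.from_rotvec(s['tool_rot']).as_matrix();g=s['position']-.005*M[:,2];yaw=np.degrees(np.arctan2(-M[0,1],M[1,1]));print("grasp",g,"yaw",yaw)
p=ctrl.camera_params("scene");im,d=ctrl.get_image("scene");np.savez("scene5.npz",im=im,d=d,K=p["mtx"],D=p["dist_coeffs"],T=p["T"]);c=np.load("scene5.npz")
t=fit(c,.075,.084,g[2]-.0315,g[2]-.0185,[481,95,-72.9]);print(t)
a=np.radians(-72.9);X=np.array([np.cos(a),np.sin(a)]);Y=np.array([-X[1],X[0]])
d=t[0][:2]-[544.9,-90.9];print("scene tray in rack",d@X,d@Y)
d=g[:2]*1000+117*X-[544.9,-90.9];print("FK tray in rack",d@X,d@Y)
trayfit(c,[.38,0,.09],[.62,.19,.14],-72.9)
E
```

```text
time: 11.18
position: [0.4567, 0.1974, 0.1423]
tool_rot: [1.553, 2.092, -0.484]
ft_force: [-0.1, 0.1, -2.1]
grip_width: 0.269
grip_force: 60.0
grasp [0.4558488  0.2001393  0.14639117] yaw -73.07538752708838
(array([486.13,  83.65, -71.66]), np.float64(-18.17))
scene tray in rack -184.11442064695103 -4.847216710399196
FK tray in rack -187.35797216553308 0.4627732593514593
770 slope x,y deg [-0.25 -0.05] rms 0.0017
rect ((494.821044921875, 68.3461685180664), (180.09713745117188, 195.94302368164062), 17.307998657226562) z centre 0.1184
```

```bash
python3 -m inch '[[2,0.5,0,0,0,0],[5,-9,0,0,0,0],[8,-18.5,0,0,0,0],[10.8,-28,0,0,0,0],[13.8,-37.5,0,0,0,0],[16.6,-47,0,0,0,0],[16.6,-47,0,0,0,0]]'
python3 - <<'E'
from fit import *
from bench import ctrl
p=ctrl.camera_params("scene");im,d=ctrl.get_image("scene");np.savez("scene6.npz",im=im,d=d,K=p["mtx"],D=p["dist_coeffs"],T=p["T"])
s=ctrl.get_state();print(s['ft_force'],s['torque'])
q=ctrl.get_image("top")[0][130:290,230:430,::-1]
z=lambda i:cv2.resize(i,(800,300),interpolation=cv2.INTER_CUBIC)
a=cv2.resize(im[165:255,230:350,::-1],(800,600),interpolation=cv2.INTER_CUBIC);cv2.imwrite("pics/m6.png",a)
E
```

```text
time: 12.1
position: [0.4736, 0.1492, 0.1425]
tool_rot: [1.554, 2.09, -0.484]
ft_force: [0.9, 0.2, -1.1]
grip_width: 0.269
grip_force: 60.0
[-0.43523279 -0.20274567 -2.23282047] [ 0.91491489  0.20518799 -0.14493823]
```

View pics/m6.png

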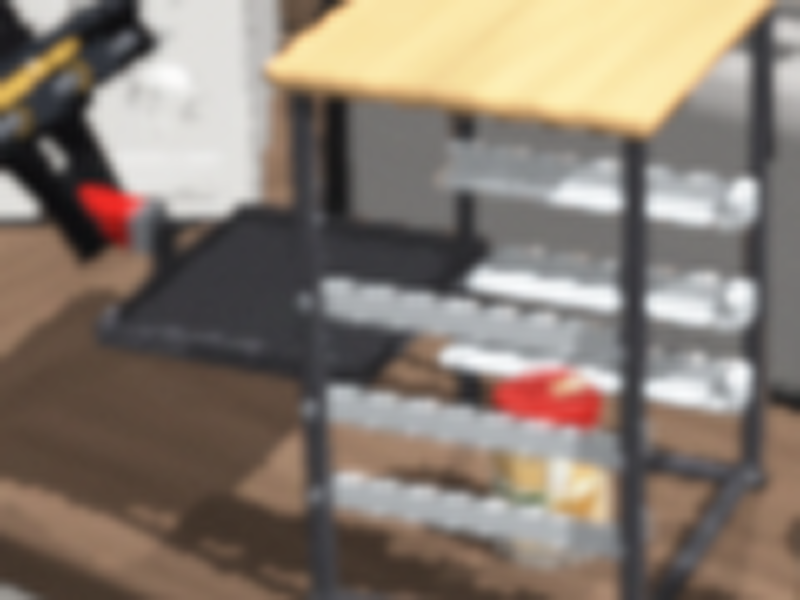

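```bash
python3 -m inch '[[3,-9.5,0,0,0,0],[6,-19,0,0,0,0],[9,-28.5,0,0,0,0],[12,-38,0,0,0,0],[14.7,-48,0,0,0,0],[14.7,-48,0,0,0,0]]' && python3 -m inch '[[3,-9.5,0,0,0,0],[6,-19,0,0,0,0],[9,-28.5,0,0,0,0],[12,-38,0,0,0,0],[14.7,-48,0,0,0,0],[14.7,-48,0,0,0,0]]'
python3 - <<'E'
from fit import *
from bench import ctrl
s=ctrl.get_state();M=Ro.from_rotvec(s['tool_rot']).as_matrix();g=s['position']-.005*M[:,2];print(g,np.degrees(np.arctan2(-M[0,1],M[1,1])),s['torque'],s['joint_positions'])
a=np.radians(-72.9);X=np.array([np.cos(a),np.sin(a)]);Y=np.array([-X[1],X[0]])
d=g[:2]*1000+117*X-[544.9,-90.9];print("FK tray in rack",d@X,d@Y)
E
```

```text
time: 12.95
position: [0.4886, 0.1009, 0.1427]
tool_rot: [1.554, 2.089, -0.484]
ft_force: [0.3, -1.5, -1.8]
grip_width: 0.27
grip_force: 60.0
time: 13.7
position: [0.5032, 0.0525, 0.1427]
tool_rot: [1.554, 2.089, -0.485]
ft_force: [-2.1, -2.1, -2.6]
grip_width: 0.27
grip_force: 60.0
[0.5023565 0.0552802 0.1467788] -73.18542231532606 [ 0.58958244  0.55089114 -0.55069951] [-0.4933107   0.1636792  -0.07398938  1.98089252  0.63777388  1.25144112
 -0.56125842]
FK tray in rack -35.227518810967446 2.320096484600457
```

```bash
python3 -m inch '[[2,-7,0,0,0,0],[4,-14,0,0,0,0],[6.5,-21,0,0,0,0],[8.5,-27,0,0,0,0],[8.5,-27,0,0,0,0]]' && python3 -m inch '[[0.5,-2,-2,0,0,0],[1,-3,-4,0,0,0],[1.2,-4,-5,0,0,0],[1.2,-4,-5,0,0,0]]'
python3 - <<'E'
from fit import *
from bench import ctrl
s=ctrl.get_state();M=Ro.from_rotvec(s['tool_rot']).as_matrix();g=s['position']-.005*M[:,2];print(g,s['torque'])
p=ctrl.camera_params("scene");im,d=ctrl.get_image("scene");np.savez("scene7.npz",im=im,d=d,K=p["mtx"],D=p["dist_coeffs"],T=p["T"])
a=np.radians(-72.9);X=np.array([np.cos(a),np.sin(a)]);Y=np.array([-X[1],X[0]])
d=g[:2]*1000+117*X-[544.9,-90.9];print("FK tray in rack",d@X,d@Y)
E
```

```text
time: 14.32
position: [0.5111, 0.0264, 0.1422]
tool_rot: [1.554, 2.091, -0.485]
ft_force: [-3.2, -1.7, -3.7]
grip_width: 0.267
grip_force: 60.0
time: 14.82
position: [0.512, 0.0232, 0.1375]
tool_rot: [1.553, 2.091, -0.485]
ft_force: [-5.6, 0.0, -1.0]
grip_width: 0.271
grip_force: 60.0
[0.51112376 0.02589929 0.14154711] [ 0.78943933  1.20814407 -0.83897904]
FK tray in rack -4.567518113185771 2.0606036013059565
```

```bash
python3 -m inch '[[-1.5,-0.5,0,0,0,0],[-2.5,-2.5,-0.5,0,0,0],[-2,-4,-1,0,0,0],[-2,-4,-1,0,0,0]]' && python3 -m inch '[[0.3,-1,0,0,0,0],[0.6,-2,0,0,0,0],[0.9,-3,0,0,0,0],[0.9,-3,0,0,0,0]]'
python3 - <<'E'
from fit import *
from bench import ctrl
s=ctrl.get_state();M=Ro.from_rotvec(s['tool_rot']).as_matrix();g=s['position']-.005*M[:,2];print(g,s['torque'])
a=np.radians(-72.9);X=np.array([np.cos(a),np.sin(a)]);Y=np.array([-X[1],X[0]])
d=g[:2]*1000+117*X-[544.9,-90.9];print("FK tray in rack",d@X,d@Y)
E
```

```text
time: 15.38
position: [0.5109, 0.0194, 0.1366]
tool_rot: [1.553, 2.091, -0.482]
ft_force: [-0.3, 0.1, -0.8]
grip_width: 0.272
grip_force: 60.0
time: 15.88
position: [0.5114, 0.0167, 0.1364]
tool_rot: [1.553, 2.092, -0.483]
ft_force: [-0.3, 2.0, -1.8]
grip_width: 0.276
grip_force: 60.0
[0.51056862 0.01944008 0.14050478] [ 1.0952234   0.22004118 -0.02894184]
FK tray in rack 1.442917555859351 -0.3692570884977399
```

```bash
python3 -m inch '[[0.3,-1,0,0,0,0],[0.6,-2,0,0,0,0],[0.9,-3,0,0,0,0],[0.9,-3,0,0,0,0]]' && python3 -m inch '[[0.3,-1,0,0,0,0],[0.6,-2,0,0,0,0],[0.9,-3,0,0,0,0],[0.9,-3,0,0,0,0]]'
```

```text
time: 16.38
position: [0.5115, 0.0167, 0.136]
tool_rot: [1.553, 2.096, -0.479]
ft_force: [-5.6, 9.4, 1.6]
grip_width: 0.271
grip_force: 60.0
time: 16.88
position: [0.5116, 0.0166, 0.1359]
tool_rot: [1.552, 2.1, -0.477]
ft_force: [-11.5, 16.2, 6.5]
grip_width: 0.268
grip_force: 60.0
```

```bash
python3 -m inch '[[-0.8,2.5,0,0,0,0],[-1.6,5,0,0,0,0],[-1.6,5,-1,0,0,0],[-1.6,5,-2,0,0,0],[-1.6,5,-2,0,0,0]]' && python3 -m inch '[[0,0,-1,0,0,0],[0,0,-2,0,0,0],[0,0,-2,0,0,0]]'
```

```text
time: 17.5
position: [0.5115, 0.0167, 0.1357]
tool_rot: [1.552, 2.092, -0.482]
ft_force: [-5.8, 7.2, 8.8]
grip_width: 0.267
grip_force: 60.0
time: 17.88
position: [0.5115, 0.0169, 0.1354]
tool_rot: [1.552, 2.09, -0.483]
ft_force: [-11.2, 9.4, 16.8]
grip_width: 0.27
grip_force: 60.0
```

```bash
python3 -m inch '[[-0.5,1,2,0,0,0],[-0.5,1,2.5,0,0,0],[-0.5,1,2.5,0,0,0]]' && python3 -m inch '[[0,0,0,0,0,0],[0,0,0,0,0,0],[0,0,0,0,0,0],[0,0,0,0,0,0]]' 55
python3 - <<'E'
from fit import *
from bench import ctrl
P={}
for n in("scene","wrist"):
    p=ctrl.camera_params(n);im,d=ctrl.get_image(n);np.savez(n+"8.npz",im=im,d=d,K=p["mtx"],D=p["dist_coeffs"],T=p["T"])
    c=np.load(n+"8.npz");Q,I=cloud(c);I=I.astype(int);k=(I[:,0]>140)&(I[:,1]<70)&(I[:,2]<70)&(Q[:,1]>-.02)&(Q[:,1]<.08)&(Q[:,2]>.1)&(Q[:,2]<.2)
    print(n,k.sum(),Q[k].min(0).round(3),Q[k].max(0).round(3),np.median(Q[k],0).round(4))
trayfit(np.load("scene8.npz"),[.40,-.18,.09],[.66,.03,.14],-72.9)
trayfit(np.load("wrist8.npz"),[.40,-.18,.09],[.66,.03,.14],-72.9)
E
```

```text
time: 18.25
position: [0.5115, 0.0168, 0.1357]
tool_rot: [1.553, 2.091, -0.482]
ft_force: [-3.1, 4.8, 6.0]
grip_width: 0.27
grip_force: 60.0
time: 18.75
position: [0.511, 0.016, 0.1347]
tool_rot: [1.553, 2.091, -0.484]
ft_force: [0.0, -0.3, 0.4]
grip_width: 0.598
grip_force: 0.0
scene 12 [ 0.501 -0.007  0.14 ] [0.516 0.01  0.153] [0.507  0.0011 0.149 ]
wrist 712 [ 0.503 -0.006  0.136] [0.529 0.034 0.151] [0.5153 0.0079 0.1499]
658 slope x,y deg [-0.3   0.25] rms 0.0019
rect ((536.5828857421875, -95.78804016113281), (203.61802673339844, 176.3531036376953), 17.523609161376953) z centre 0.1123
2182 slope x,y deg [-5.61 -0.03] rms 0.0017
rect ((532.8156127929688, -43.012596130371094), (111.04904174804688, 141.3595733642578), 14.503894805908203) z centre 0.1163
```

```bash
python3 -m inch '[[-2,5,8,0,0,0],[-5,16,24,0,0,0],[-10,33,49,0,0,0],[-17,55,80,0,0,0],[-20,90,100,0,0,0],[-25,130,120,0,0,0],[-25,130,120,0,0,0],[-25,130,120,0,0,0]]'
python3 - <<'E'
from fit import *
from bench import ctrl
ims=[]
for n in("scene","top"):
    p=ctrl.camera_params(n);im,d=ctrl.get_image(n);np.savez(n+"9.npz",im=im,d=d,K=p["mtx"],D=p["dist_coeffs"],T=p["T"]);ims.append(im)
z=lambda i,w,h:cv2.resize(i,(w,h),interpolation=cv2.INTER_CUBIC)
cv2.imwrite("pics/m9.png",np.hstack([z(ims[0][150:270,235:395],400,300),z(ims[1][130:310,230:470],400,300)])[...,::-1])
trayfit(np.load("scene9.npz"),[.40,-.18,.09],[.66,.03,.14],-72.9)
Q,I=cloud(np.load("scene9.npz"));I=I.astype(int);k=(I[:,0]>120)&(I[:,1]<70)&(I[:,2]<70)&(Q[:,1]>-.03)&(Q[:,1]<.08)&(Q[:,2]>.1)&(Q[:,2]<.2)
print(k.sum(),Q[k].min(0).round(3),Q[k].max(0).round(3))
E
```

```text
time: 19.85
position: [0.4859, 0.1461, 0.2549]
tool_rot: [1.553, 2.091, -0.484]
ft_force: [-0.5, -0.3, -0.3]
grip_width: 0.63
grip_force: 0.0
658 slope x,y deg [-0.18 -0.13] rms 0.0019
rect ((537.3468017578125, -95.56224822998047), (201.26144409179688, 177.5556640625), 18.51486587524414) z centre 0.1124
35 [ 0.498 -0.007  0.137] [0.52  0.025 0.153]
```

View pics/m9.png

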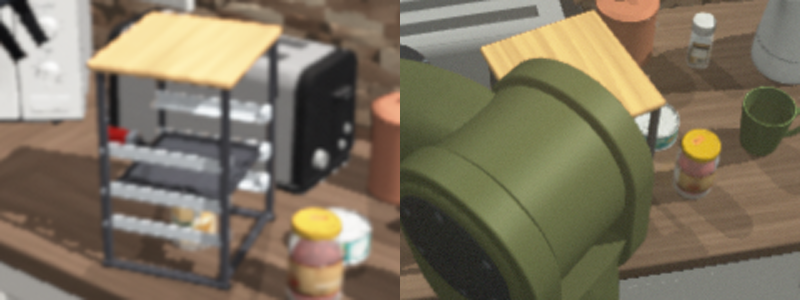

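```bash
python3 -c "
from bench import ctrl
print(ctrl.close_job())"
```

```text
the job is handed in; nothing more can be done
None
```

I slid the tray onto the middle rails (108 mm), the lowest pair clearing the short jar inside. It sits level against the end stops with its red grip out at the front. I let go, moved the arm clear and handed the job in at about 20 s, with nothing else seen to move; no verdict was returned.

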